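Take the tight cover off the tall seal box

ROBOT

A 6-joint arm with a two-finger parallel gripper is mounted at the origin on the work surface. World frame = base frame: x ahead of the robot, y to its left, z up, the work surface at z = 0. Lengths are in m, angles in rad, forces in N, time in s.
With the tool pointing down it reaches from about 0.3 to 0.85 m from the base axis. Payload 4.2 kg.
Tool frame: the origin (TCP) lies midway between the tips of the shut fingers; the grasp point (between the pads) lies 19 mm behind it; z points along the fingers, y is the direction in which the jaws open and shut (so a half turn about z gives the same grasp; the last joint's range is limited). The gripper opens to 91 mm and grips with 3 to 60 N. Pads are 32 mm wide; open, the fingers measure 118 mm over their backs; the gripper's body (76 mm by 178 mm) begins 60 mm behind the grasp point.
Start: joints at [-1.252, 0.32, 1.565, -0, 1.257, -0.02], TCP at [0.191, -0.542, 0.214] pointing down, gripper open.
Joint ranges: [-3.11, 3.11], [-0.84, 2.01], [0.21, 2.61], [-1.34, 4.49], [0.05, 2.63], [-2.56, 2.56]. Speed limits (rad/s): [2.57, 2.57, 3.14, 3.14, 3.14, 3.14].

INTERFACE

Orientations are given as a rotation vector (axis times angle).
In Python, from rig import env, cams gives the robot as it stands.
- The arm moves only by the shell command python3 -m creep 'ROWS'. ROWS is JSON, a list of rows, each a list of 7 numbers: the shift along the tool's x, y, z in cm, then the turn, a rotation vector about the tool's x, y, z in degrees, then the closure in counts, from 0 (fully open) to 255 (shut). In form: [[dx, dy, dz, wx, wy, wz, gripper], ...]. A call has 1 to 8 rows; each row is the pose to reach, as a shift and turn from the pose commanded when the call began, along the tool's axes at that moment; what a row does not reach only later rows make up. A row lasts 1/12 s, in which the tool goes at most 41.7 mm and 7.16 degrees, less where a joint would pass 70% of its speed; a pose out of reach is approached as far as the arm can. A call with a gripper value outside its range is refused whole. The fingers move at their own pace and stop on an object; the grip force is fixed at half the most. Time passes only in rows, so rows that repeat a pose let the fingers close. It gives the time, the measured TCP pose, the force and the opening at its end, in the units of the state.
- env.read_state(): the state, without advancing time (a new reading comes with each control period).
- cams.get_image(name): name is "scene" or "side" or "wrist"; returns a dict with "pixels" (384x512x3 uint8, blue, green, red), "intrinsics" (3x3 intrinsics, pixels), "R" (3x3) and "t" (3): a world point X has camera coordinates R X + t. Camera axes: x right, y down, z forward; pixel columns grow to the right and rows downward; lengths in m; the calibration is good to about 2 mm. A picture is of the moment at which its call begins. There is no depth.
- env.finish_job(): hands the job in, once; it reports no verdict.
The state is a dict: "t": time; "joint_pos": joint angles; "qd": joint speeds; "tau": joint torques, N m; "tool_pos": TCP position; "eef_rot": TCP orientation; "wrist_force": force on the tool from outside, world axes, zero at the start; "moment": the same for the moment, N m; "width": finger opening in m.
Only numpy, scipy, OpenCV 4.12 (cv2) and the standard library are available. Lean on these libraries where they do the work, as an engineer would, in place of code of your own. Each camera call takes 0.05 s, during which the arm holds its last target.

TASK

On the calligrapher's table stand two brown wooden boxes and a shallow wooden tray. Lift the tight-fitting cover straight up off the taller box, leaving its inner part with the seal stone standing upright where it is on the table and not carried up with the cover, and stand the cover, mouth down and flat, in the tray: set it down, do not drop it. Leave the low square box alone.

Things in the scene. Friction and masses are not known exactly. Their poses are not given: they have to be found in the camera images.
- cover: Cover of the tall box: brown wood cap 80 (its x) by 56 (its y) by 50 mm high, open below, a dark seam line below it, 0.13 kg. Origin: centre of its mouth, 30 mm above the table at the start (top at 80), z up. Grip across the 56 mm faces near the top: the base is flush, so fingers over the seam hold both parts. Sprung pads inside drag at 1.5 to 3 N, under the inner's weight: slides off if lifted straight and level.
- inner: Inner part of the tall box, loose on the table: brown wood base 80 (its x) by 56 (its y) by 30 mm high; on it a neck 68 by 44 mm up to 62 mm above the table (2 mm clear of the cover each side) and in that a square seal stone up to 72 mm. 0.52 kg. Origin: centre of underside, z up; same yaw as the cover. The cover must rise 42 mm to be clear.
- low_box: The other box, to be left alone: same brown wood, square, 68 by 68 mm and only 40 mm high, shut. Origin at the centre of its underside.
- tray: Shallow empty tray of pale wood, fixed to the table: 150 mm (its x) by 170 mm (its y) outside, walls 6 mm thick and 16 mm high, its floor 6 mm above the table. Origin at the centre of its underside, z up.

How it is judged:
On the way:
1. the cover is raised clear of the seal stone while the inner part stays on the table (z of cover in the frame of inner above 0.075 m and height (world z) of inner below 0.012 m), for 0.1 s.
At the end, for the whole second after the job is handed in: The cover stands mouth down on the tray's floor (within 6 mm of it, tilted less than 7 degrees, inside the tray's rim), at rest; the inner part stands upright (within 7 degrees) on the table within 30 mm of where it was; the low box is within 20 mm of where it was (x of cover in the frame of tray between -0.075 and 0.075 m and y of cover in the frame of tray between -0.085 and 0.085 m and z of cover in the frame of tray below 0.012 m and angle between each of cover, inner's own z axis and vertical below 0.12 rad and linear speed of each of cover, inner below 0.02 m/s and distance of inner from where it was at the start of the episode below 0.03 m and distance of low_box from where it was at the start of the episode below 0.02 m); the robot touches nothing.
It fails at once if the inner part is carried up more than 15 mm (height (world z) of inner above 0.015 m).
It fails at once if the inner part is tipped by more than 15 degrees (angle between inner's own z axis and vertical above 0.26 rad).
It fails at once if the cover is dropped or thrown (moves faster than 0.6 m/s with no finger on it, a fall of about 18 mm) (contact force between the fingers and cover below 0.05 N and linear speed of cover above 0.6 m/s).
It fails at once if the low box is moved by more than 20 mm (distance of low_box from where it was at the start of the episode above 0.02 m).
It also fails if it takes over 42 s, if anything falls off the work surface, if the arm or the gripper's body presses on something with over 40 N, if the wrist force passes 120 N, or if a joint passes its speed limit or range.

## Working session

There is one attempt and no reset: what is moved stays moved. The work goes in short steps, Python scripts to look and compute and a shell command to move; the robot and the scene stay as the last step left them, time stands still between calls to the robot, and variables do not carry over. Pictures are saved under pics/ and viewed, and the job is handed in when it is done.

```bash
ls; mkdir -p pics; python3 - <<'E'
from rig import env,cams
import cv2
s=env.read_state()
for k in s: print(k,s[k])
for n in ("scene","side","wrist"):
    c=cams.get_image(n); cv2.imwrite(f"pics/{n}0.png",c["pixels"]); print(n,c["intrinsics"],c["R"],c["t"])
E
```

```text
pics
t 0.0
joint_pos [-1.25202634e+00  3.20300777e-01  1.56562621e+00  8.35917947e-07
  1.25743544e+00 -2.00052702e-02]
qd [ 2.23978098e-04  8.37785811e-05 -3.03182448e-04  1.31600387e-03
 -4.98454930e-04  5.98867569e-04]
tau [ 2.86058530e-04 -4.12453973e+01 -2.31976014e+01  7.27827195e-02
  4.56957298e-02 -1.29429272e-04]
tool_pos [ 0.19093404 -0.54184909  0.21313571]
eef_rot [-3.09490566e+00 -5.29310381e-01  4.12269765e-04]
wrist_force [ 0.06823895  0.05425149 -0.37157807]
moment [0.01896764 0.04178411 0.00110476]
width 0.09115845481621689
scene [[426.23808984   0.         255.04972166]
 [  0.         426.23808984 191.66114027]
 [  0.           0.           1.        ]] [[ 0.33011522  0.94390792 -0.00786029]
 [ 0.79506859 -0.28253055 -0.53669585]
 [-0.50881223  0.170922   -0.84373917]] [-0.18747446 -0.3951837   1.2314775 ]
side [[360.45733351   0.         254.80531644]
 [  0.         360.45733351 189.25672375]
 [  0.           0.           1.        ]] [[-0.81547339 -0.57862415 -0.01404441]
 [-0.31809713  0.46831226 -0.82431659]
 [ 0.48354665 -0.66774076 -0.56595486]] [0.47022989 0.20546087 0.44834824]
wrist [[274.75890236   0.         249.96026148]
 [  0.         274.75890236 195.67700367]
 [  0.           0.           1.        ]] [[ 0.33314116 -0.94287535 -0.00174721]
 [-0.91471474 -0.32363972  0.24197992]
 [-0.22872236 -0.07901527 -0.97027968]] [-0.57509549 -0.02760342  0.38944674]
```

View pics/scene0.png

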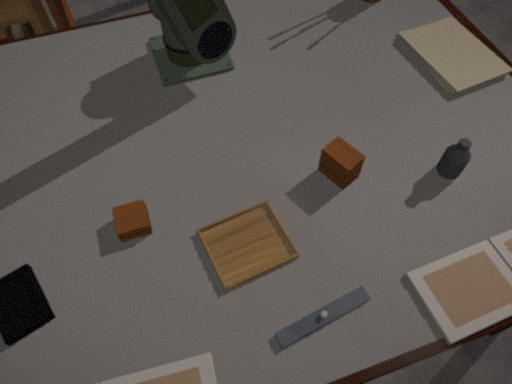

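View pics/side0.png

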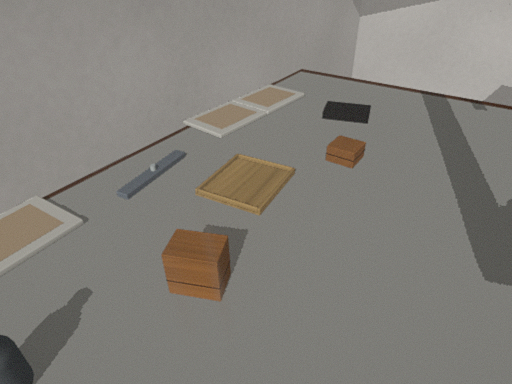

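View pics/wrist0.png

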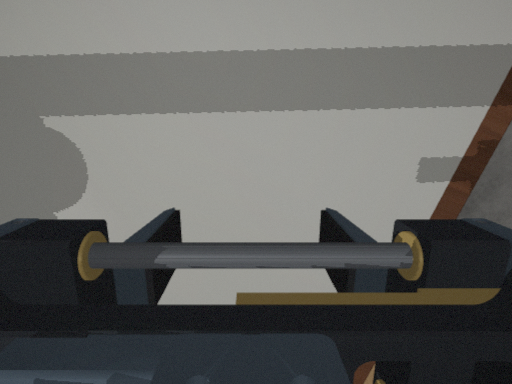

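The scene view shows the tall box at about (341,162), the low box at (132,220) and the tray at (247,245). In the side view the tall box is at (198,262), with its seam near row 283. Next I'll mask out the box's top face and the tray.

```bash
cat > h.py <<'E'
import numpy as np,cv2
from rig import env,cams
def cast(c,uv,z):
    K,R,t=[np.array(c[k]) for k in("intrinsics","R","t")]
    o=-R.T@t; d=R.T@np.linalg.solve(K,np.array([uv[0],uv[1],1.]))
    return o+d*(z-o[2])/d[2]
def proj(c,X):
    K,R,t=[np.array(c[k]) for k in("intrinsics","R","t")]
    p=K@(R@np.array(X)+t); return p[:2]/p[2]
E
python3 - <<'E'
from h import *
a=cams.get_image("scene"); b=cams.get_image("side")
for n,c,(x,y,w,h) in (("a1",a,(305,125,75,75)),("b1",b,(150,220,100,90)),("a2",a,(185,190,125,110))):
    k=800//w if w<100 else 6
    k=min(k,600//h)
    im=cv2.resize(c["pixels"][y:y+h,x:x+w],None,fx=k,fy=k,interpolation=cv2.INTER_CUBIC)
    im=cv2.convertScaleAbs(im,alpha=1.5)
    for i in range(0,w,10): cv2.putText(im,str(x+i),(i*k,10),0,.35,(255,255,255)); cv2.line(im,(i*k,0),(i*k,h*k),(90,90,90),1)
    for i in range(0,h,10): cv2.putText(im,str(y+i),(0,i*k+4),0,.35,(255,255,255)); cv2.line(im,(0,i*k),(w*k,i*k),(90,90,90),1)
    cv2.imwrite(f"pics/{n}.png",im)
    hsv=cv2.cvtColor(c["pixels"],cv2.COLOR_BGR2HSV)
    print(n,hsv[y+h//2,x+w//2])
h=cv2.cvtColor(a["pixels"],cv2.COLOR_BGR2HSV)
print(h[155,345],h[172,330],h[176,350],h[245,247])
E
```

```text
a1 [ 12 178 103]
b1 [ 13 150 138]
a2 [ 17 122 113]
[ 13 181 104] [ 13 255  44] [ 11 170  63] [ 17 122 113]
```

View pics/a1.png

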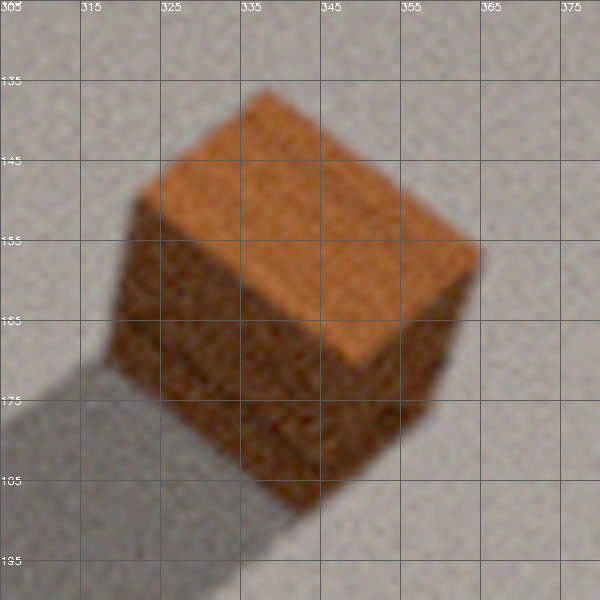

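View pics/b1.png

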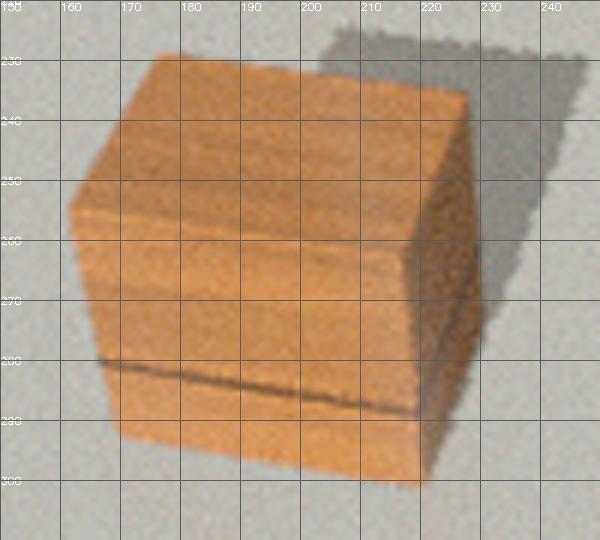

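View pics/a2.png

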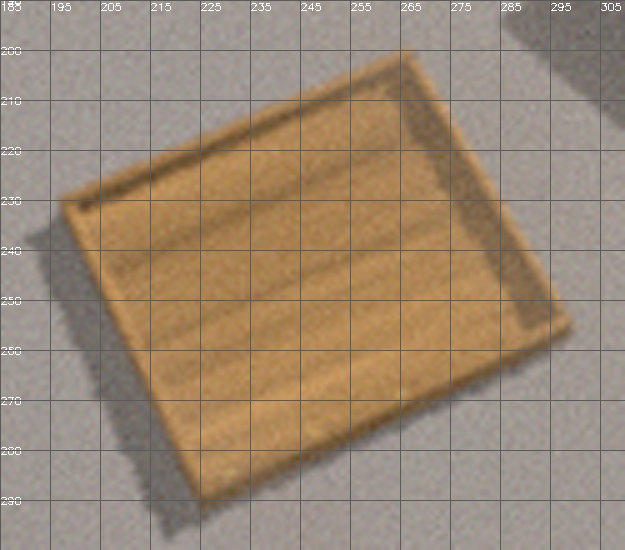

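The scene crop shows the cover's top face with corners near (338,136), (322,150), (350,170) and (365,156). In the side crop they are near (177,229), (228,236), (217,262) and (162,255). The tray rim corners are near (267,200), (197,230), (226,291) and (299,255).

```bash
python3 - <<'E'
from h import *
a=cams.get_image("scene"); b=cams.get_image("side")
def rect(P):
    P=np.array(P,np.float32)[:,:2]; r=cv2.minAreaRect(P*1000)
    return np.round(r[0],1),np.round(r[1],1),round(r[2],1)
def topmask(c,lo,hi,z,box):
    h=cv2.cvtColor(c["pixels"],cv2.COLOR_BGR2HSV); m=cv2.inRange(h,lo,hi)
    x,y,w,hh=box; q=np.zeros_like(m); q[y:y+hh,x:x+w]=m[y:y+hh,x:x+w]
    q=cv2.morphologyEx(q,cv2.MORPH_OPEN,np.ones((3,3)))
    ct=max(cv2.findContours(q,0,cv2.CHAIN_APPROX_NONE)[0],key=cv2.contourArea)
    return rect([cast(c,p[0],z) for p in ct])
print("cover mask scene",topmask(a,(5,120,78),(25,255,255),.08,(305,125,75,75)))
print("tray mask",topmask(a,(10,80,50),(25,255,255),.016,(185,190,125,110)))
def show(n,c,pts,z):
    P=np.array([cast(c,p,z) for p in pts]); 
    e=np.roll(P,-1,0)-P
    print(n,np.round(P.mean(0),4),"sides",np.round(np.linalg.norm(e,axis=1),4),"ang",np.round(np.degrees(np.arctan2(e[:,1],e[:,0])),1))
show("cover scene",a,[(338,136),(322,149.5),(350,170.5),(365,156)],.08)
show("cover side",b,[(177,229),(228,235.5),(217,262),(162,255)],.08)
show("tray scene",a,[(267,200),(197,230),(226,291),(299,255)],.016)
show("lowbox scene",a,[(147,201),(113,209),(118,240),(151,222)],.02)
E
```

```text
cover mask scene (array([522.8, 221.7]), array([79.1, 54.1]), 22.6)
tray mask (array([627.7, -38.4]), array([154.2, 171.1]), 7.0)
cover scene [0.5227 0.2225 0.08  ] sides [0.0549 0.0792 0.0536 0.0777] ang [ -65.    24.6  116.7 -156.3]
cover side [0.5195 0.2215 0.08  ] sides [0.0782 0.0534 0.0774 0.0548] ang [-156.1  113.    24.9  -66.1]
tray scene [ 0.6281 -0.0378  0.016 ] sides [0.1676 0.1501 0.1657 0.1471] ang [ -83.     7.1   98.  -173.6]
lowbox scene [ 0.4911 -0.2539  0.02  ] sides [0.0746 0.0789 0.0765 0.0551] ang [-93.6  -1.6 104.4 177.4]
```

Both views agree to within about 3 mm. The cover is at (0.521, 0.222) with its x axis at about 24°, and its measured size is about right. The tray is at (0.628, -0.038) with yaw 7°. I'll work out the approach move next.

```bash
cat > d.py <<'E'
import sys
from h import *
from scipy.spatial.transform import Rotation as Ro
def go(p,yaw):
    s=env.read_state(); R=Ro.from_rotvec(s["eef_rot"])
    y=np.radians(yaw); T=Ro.from_matrix(np.array([[np.cos(y),np.sin(y),0],[np.sin(y),-np.cos(y),0],[0,0,-1]]))
    print("t",round(s["t"],2),"pos",np.round(s["tool_pos"],4),"w",round(s["width"],4),"F",np.round(s["wrist_force"],1))
    print("shift cm",np.round(R.inv().apply(np.array(p)-s["tool_pos"])*100,2),"turn deg",np.round((R.inv()*T).as_rotvec(degrees=True),2))
go([float(v) for v in sys.argv[1:4]],float(sys.argv[4]))
E
python3 d.py .521 .222 .19 24.3
```

```text
t 0.35 pos [ 0.1911 -0.5422  0.2138] w 0.0911 F [ 1.  -0.2  0.6]
shift cm [ 56.52 -61.11   2.4 ] turn deg [-0.02 -0.   -4.89]
```

```bash
python3 -m creep '[[56.5,-61.1,2.4,0,0,-4.9,0],[56.5,-61.1,2.4,0,0,-4.9,0],[56.5,-61.1,2.4,0,0,-4.9,0],[56.5,-61.1,2.4,0,0,-4.9,0],[56.5,-61.1,2.4,0,0,-4.9,0],[56.5,-61.1,2.4,0,0,-4.9,0],[56.5,-61.1,2.4,0,0,-4.9,0],[56.5,-61.1,2.4,0,0,-4.9,0]]'; python3 d.py .521 .222 .19 24.3
```

```text
t: 1.02
tool_pos: [0.3234, -0.2346, 0.2045]
eef_rot: [3.071, 0.66, 0.001]
wrist_force: [1.3, -0.6, 0.8]
width: 0.0909
t 1.02 pos [ 0.3234 -0.2346  0.2045] w 0.0909 F [ 1.3 -0.6  0.8]
shift cm [ 36.78 -33.5    1.45] turn deg [ 0.04 -0.03 -0.03]
```

```bash
python3 -m creep '[[36.5,-33.2,1.4,0,0,0,0],[36.5,-33.2,1.4,0,0,0,0],[36.5,-33.2,1.4,0,0,0,0],[36.5,-33.2,1.4,0,0,0,0],[36.5,-33.2,1.4,0,0,0,0],[36.5,-33.2,1.4,0,0,0,0],[36.5,-33.2,1.4,0,0,0,0],[36.5,-33.2,1.4,0,0,0,0]]'; python3 d.py .521 .222 .19 24.3
```

```text
t: 1.68
tool_pos: [0.4559, 0.0716, 0.1951]
eef_rot: [3.071, 0.662, 0.001]
wrist_force: [0.5, -0.5, 0.5]
width: 0.0914
t 1.68 pos [0.4559 0.0716 0.1951] w 0.0914 F [ 0.5 -0.5  0.5]
shift cm [ 12.13 -11.02   0.51] turn deg [ 0.03 -0.04  0.04]
```

```bash
python3 -m creep '[[16.5,-8,1,0,0,0,0],[16.5,-8,1,0,0,0,0],[16.5,-8,1,0,0,0,0]]' ; python3 d.py .521 .222 .19 24.3
```

```text
t: 1.93
tool_pos: [0.5362, 0.1674, 0.1881]
eef_rot: [3.071, 0.663, 0.001]
wrist_force: [0.3, -0.0, 0.1]
width: 0.0911
t 1.93 pos [0.5362 0.1674 0.1881] w 0.0911 F [ 0.3 -0.   0.1]
shift cm [ 0.87 -5.6  -0.19] turn deg [ 0.02 -0.02  0.07]
```

I typed that last batch before seeing the previous output, so I'm correcting from the measured pose.

```bash
python3 -m creep '[[0.9,-5.6,0,0,0,0,0],[0.9,-5.6,0,0,0,0,0],[0.9,-5.6,0,0,0,0,0],[0.9,-5.6,0,0,0,0,0]]' ; python3 d.py .521 .222 .115 24.3; python3 - <<'E'
from h import *
for n in ("scene","side","wrist"):
    c=cams.get_image(n); cv2.imwrite(f"pics/{n}1.png",c["pixels"])
E
```

```text
t: 2.27
tool_pos: [0.5203, 0.2204, 0.1878]
eef_rot: [3.07, 0.664, -0.001]
wrist_force: [0.4, -1.3, -0.5]
width: 0.0911
t 2.27 pos [0.5203 0.2204 0.1878] w 0.0911 F [ 0.4 -1.3 -0.5]
shift cm [ 0.13 -0.13  7.28] turn deg [0.04 0.04 0.13]
```

View pics/wrist1.png

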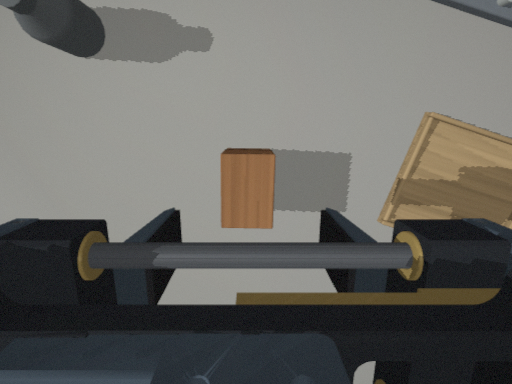

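View pics/side1.png

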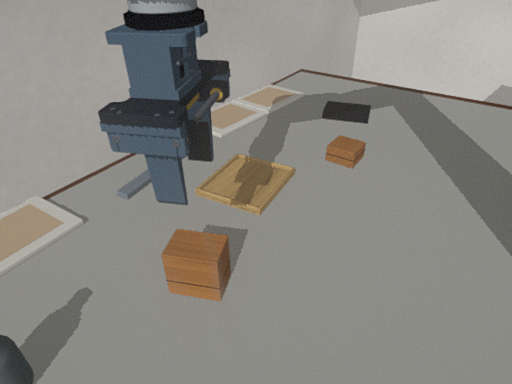

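The wrist view shows the cover top spanning columns 221 to 275, so its centre is at 248. The fingers sit at 180 and 320, with their centre at 250, and the box edges are parallel to them. I'll check this against the wrist calibration.

```bash
python3 - <<'E'
from h import *
c=cams.get_image("wrist")
h=cv2.cvtColor(c["pixels"],cv2.COLOR_BGR2HSV); m=cv2.inRange(h,(5,120,60),(20,255,255))
q=np.zeros_like(m); q[154:232,205:290]=m[154:232,205:290]
q=cv2.morphologyEx(q,cv2.MORPH_OPEN,np.ones((3,3)))
ct=max(cv2.findContours(q,0,cv2.CHAIN_APPROX_NONE)[0],key=cv2.contourArea)
print(cv2.boundingRect(ct))
P=np.array([cast(c,p[0],.08)[:2]*1000 for p in ct],np.float32)
print(cv2.minAreaRect(P))
E
python3 d.py .521 .222 .115 24.3
```

```text
(221, 154, 53, 74)
((522.1943359375, 221.886962890625), (77.97173309326172, 53.96684265136719), 24.277250289916992)
t 2.47 pos [0.5208 0.2187 0.1883] w 0.0909 F [-0.4  0.1 -0.1]
shift cm [ 0.16 -0.3   7.33] turn deg [ 0.03 -0.02 -0.08]
```

All three views agree on (0.522, 0.222) and 24.3°. Now I'll descend.

```bash
python3 -m creep '[[0.15,-0.25,2,0,0,0,0],[0.15,-0.25,5,0,0,0,0],[0.15,-0.25,7.3,0,0,0,0],[0.15,-0.25,7.3,0,0,0,0],[0.15,-0.25,7.3,0,0,0,0]]' ; python3 d.py .5215 .222 .046 24.3;python3 d.py .5215 .222 .046 24.3
```

```text
t: 2.88
tool_pos: [0.5206, 0.2217, 0.1147]
eef_rot: [3.071, 0.659, -0.003]
wrist_force: [0.6, 1.0, 0.4]
width: 0.0909
t 2.88 pos [0.5206 0.2217 0.1147] w 0.0909 F [0.6 1.  0.4]
shift cm [0.11 0.01 6.87] turn deg [ 0.01  0.12 -0.07]
t 2.88 pos [0.5206 0.2217 0.1147] w 0.0909 F [0.6 1.  0.4]
shift cm [0.11 0.01 6.87] turn deg [ 0.01  0.12 -0.07]
```

```bash
python3 -m creep '[[0.1,0,2,0,0,0,0],[0.1,0,4,0,0,0,0],[0.1,0,5.5,0,0,0,0],[0.1,0,6.6,0,0,0,0],[0.1,0,6.6,0,0,0,0],[0.1,0,6.6,0,0,0,0]]' ; python3 d.py .5215 .222 .047 24.3; python3 - <<'E'
from h import *
for n in ("side","wrist"):
    c=cams.get_image(n); cv2.imwrite(f"pics/{n}2.png",c["pixels"])
E
```

```text
t: 3.38
tool_pos: [0.5227, 0.2233, 0.0501]
eef_rot: [-3.071, -0.661, -0.003]
wrist_force: [0.3, 0.0, 0.6]
width: 0.0911
t 3.38 pos [0.5227 0.2233 0.0501] w 0.0911 F [0.3 0.  0.6]
shift cm [-0.16  0.07  0.31] turn deg [ 0.01 -0.09 -0.01]
```

View pics/wrist2.png

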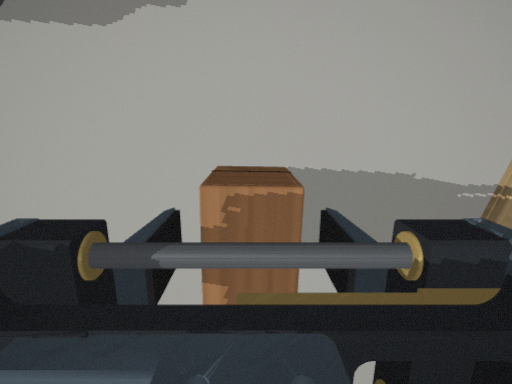

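View pics/side2.png

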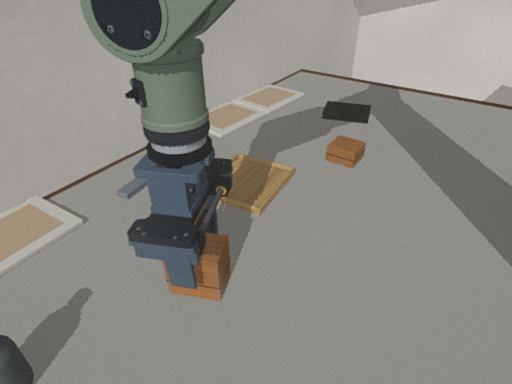

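The wrist view shows the box centred between the fingers (202 to 300 against 180 to 320). In the side view the near fingertip appears at about row 286, so I'll check by projection that it is above the seam.

```bash
python3 - <<'E'
from h import *
c=cams.get_image("side"); s=env.read_state(); p=s["tool_pos"]; print(p)
d=np.array([np.cos(np.radians(114.3)),np.sin(np.radians(114.3)),0])
for z in(.03,.04,.05): print(z,proj(c,[*(p+d*.059)[:2],z]).round(1), proj(c,[*(p+d*.0455)[:2],z]).round(1))
im=c["pixels"][220:310,150:250]; im=cv2.resize(im,None,fx=6,fy=6,interpolation=2); cv2.imwrite("pics/f3.png",im)
E
```

```text
[0.52296057 0.22363731 0.05058484]
0.03 [182.8 301.7] [186.2 293.8]
0.04 [181.8 296.9] [185.3 289. ]
0.05 [180.9 291.9] [184.4 284. ]
```

View pics/f3.png

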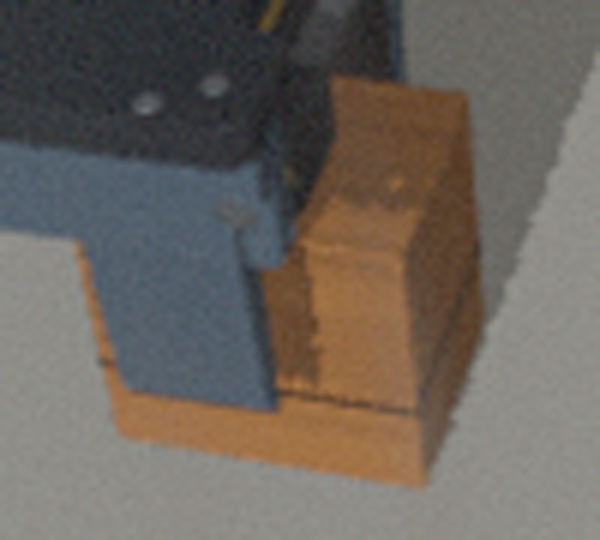

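The fingertip projects to z of 0.05 or more, at least 15 mm above the seam. I'll lower 3 mm, then close.

```bash
python3 -m creep '[[-0.1,0.1,0.3,0,0,0,0],[-0.1,0.1,0.3,0,0,0,0],[-0.1,0.1,0.3,0,0,0,60],[-0.1,0.1,0.3,0,0,0,90],[-0.1,0.1,0.3,0,0,0,110],[-0.1,0.1,0.3,0,0,0,130],[-0.1,0.1,0.3,0,0,0,150],[-0.1,0.1,0.3,0,0,0,180]]' ; python3 d.py .5215 .222 .047 24.3
```

```text
t: 4.2
tool_pos: [0.5212, 0.2222, 0.0461]
eef_rot: [-3.071, -0.661, 0.0]
wrist_force: [-0.6, 0.0, -0.2]
width: 0.0556
t 4.2 pos [0.5212 0.2222 0.0461] w 0.0556 F [-0.6  0.  -0.2]
shift cm [ 0.02  0.03 -0.09] turn deg [-0.02  0.   -0.  ]
```

```bash
python3 -m creep '[[0,0,0,0,0,0,200],[0,0,0,0,0,0,200],[0,0,0,0,0,0,200],[0,0,0,0,0,0,200]]' ; python3 d.py .5215 .222 .047 24.3
```

```text
t: 4.53
tool_pos: [0.5212, 0.2222, 0.0461]
eef_rot: [-3.071, -0.661, 0.0]
wrist_force: [-1.3, 1.4, 0.2]
width: 0.0564
t 4.53 pos [0.5212 0.2222 0.0461] w 0.0564 F [-1.3  1.4  0.2]
shift cm [ 0.02  0.03 -0.09] turn deg [-0.02 -0.    0.01]
```

The cover is held at 56 mm and the tool is level. I'll lift slowly, about 2.5 mm per row, and watch the inner part.

```bash
python3 -m creep '[[0,0,-0.2,0,0,0,200],[0,0,-0.4,0,0,0,200],[0,0,-0.6,0,0,0,200],[0,0,-0.8,0,0,0,200],[0,0,-1.0,0,0,0,200],[0,0,-1.2,0,0,0,200],[0,0,-1.2,0,0,0,200]]' ; python3 d.py .5212 .2222 .13 24.3; python3 - <<'E'
from h import *
c=cams.get_image("side")
im=c["pixels"][210:310,140:260]; im=cv2.resize(im,None,fx=6,fy=6,interpolation=2); cv2.imwrite("pics/f4.png",im)
E
```

```text
t: 5.12
tool_pos: [0.5216, 0.2219, 0.0586]
eef_rot: [3.071, 0.661, 0.001]
wrist_force: [-0.1, -0.2, -0.1]
width: 0.0558
t 5.12 pos [0.5216 0.2219 0.0586] w 0.0558 F [-0.1 -0.2 -0.1]
shift cm [-0.02 -0.04 -7.14] turn deg [ 0.01 -0.04  0.01]
```

View pics/f4.png

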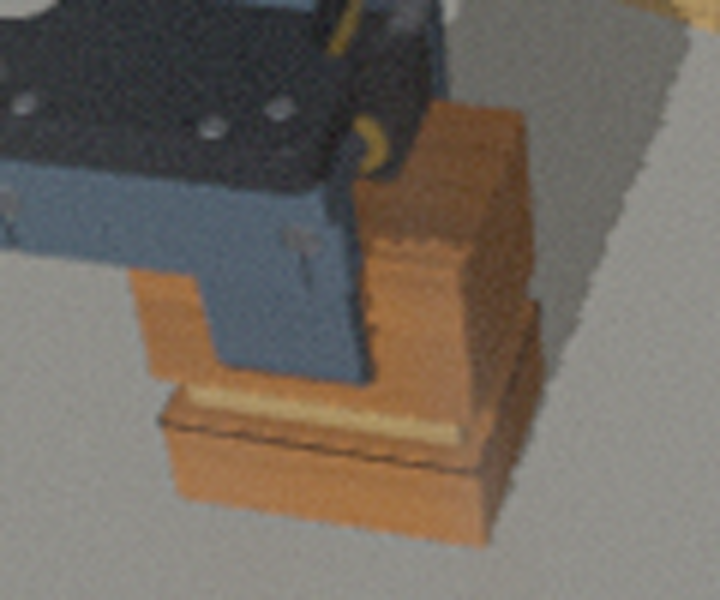

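The cover is sliding off and the pale neck is showing. The base's bottom corner is at (221,301), unchanged from before, so the inner part is still on the table. I'll continue.

```bash
python3 -m creep '[[0,0,-0.4,0,0,0,200],[0,0,-0.9,0,0,0,200],[0,0,-1.4,0,0,0,200],[0,0,-1.9,0,0,0,200],[0,0,-2.4,0,0,0,200],[0,0,-2.9,0,0,0,200],[0,0,-3.4,0,0,0,200],[0,0,-3.9,0,0,0,200]]';python3 -m creep '[[0,0,-0.5,0,0,0,200],[0,0,-1.2,0,0,0,200],[0,0,-2,0,0,0,200],[0,0,-3,0,0,0,200],[0,0,-4,0,0,0,200],[0,0,-5,0,0,0,200],[0,0,-5,0,0,0,200],[0,0,-5,0,0,0,200]]' ;  python3 - <<'E'
from h import *
c=cams.get_image("side"); cv2.imwrite("pics/side5.png",c["pixels"])
E
python3 d.py .628 -.038 .15 10
```

```text
t: 5.83
tool_pos: [0.5214, 0.222, 0.0977]
eef_rot: [3.071, 0.662, 0.0]
wrist_force: [0.2, 0.3, -1.1]
width: 0.0559
t: 6.5
tool_pos: [0.5217, 0.2221, 0.148]
eef_rot: [-3.071, -0.661, -0.003]
wrist_force: [0.2, -0.1, -1.7]
width: 0.056
t 6.55 pos [0.5212 0.2219 0.1472] w 0.0562 F [ 0.5 -0.6 -1. ]
shift cm [-0.97 28.08 -0.28] turn deg [ 1.000e-02 -1.000e-02  1.431e+01]
```

View pics/side5.png

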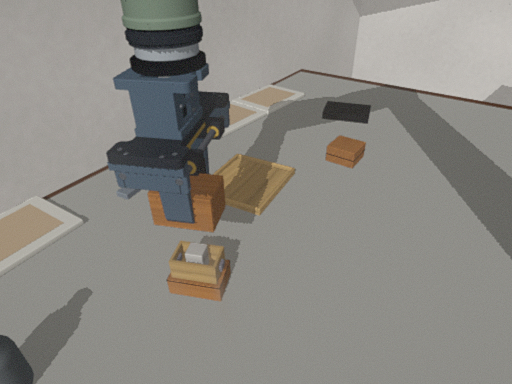

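The cover is clear, at about 0.13 m against the stone's 0.072 m. The inner part is upright in place, with its base at (199,280). Next I'll carry the cover level to the tray, turning about 17° to match its yaw.

```bash
python3 -m creep '[[0,1,0,0,0,1,200],[-0.1,3,0,0,0,3,200],[-0.2,6,0,0,0,5,200],[-0.3,9,0,0,0,7,200],[-0.4,12,0,0,0,9,200],[-0.5,15,0,0,0,11,200],[-0.6,18,0,0,0,13,200],[-0.7,21,0,0,0,15,200]]';python3 d.py .628 -.038 .15 7
```

```text
t: 7.22
tool_pos: [0.6014, 0.0255, 0.1463]
eef_rot: [3.131, 0.251, -0.002]
wrist_force: [0.8, -0.3, -1.4]
width: 0.0557
t 7.22 pos [0.6014 0.0255 0.1463] w 0.0557 F [ 0.8 -0.3 -1.4]
shift cm [ 1.62  6.69 -0.37] turn deg [0.01 0.09 2.15]
```

```bash
python3 -m creep '[[0.5,2,0,0,0,1,200],[1,4,0,0,0,2,200],[1.4,5.5,0,0,0,2.2,200],[1.6,6.6,0,0,0,2.2,200],[1.6,6.6,0,0,0,2.2,200],[1.6,6.6,0,0,0,2.2,200]]';python3 d.py .628 -.038 .06 7;  python3 - <<'E'
from h import *
c=cams.get_image("side"); cv2.imwrite("pics/side6.png",c["pixels"])
c=cams.get_image("scene"); cv2.imwrite("pics/scene6.png",c["pixels"])
E
```

```text
t: 7.72
tool_pos: [0.6275, -0.0349, 0.1466]
eef_rot: [-3.135, -0.194, 0.002]
wrist_force: [-0.7, 0.4, -1.3]
width: 0.0561
t 7.72 pos [ 0.6275 -0.0349  0.1466] w 0.0561 F [-0.7  0.4 -1.3]
shift cm [0.02 0.32 8.66] turn deg [-0.04  0.06  0.07]
```

View pics/side6.png

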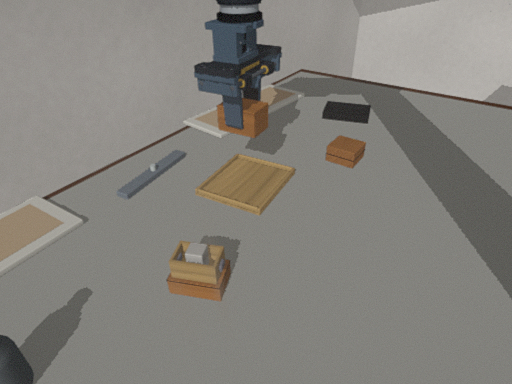

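View pics/scene6.png

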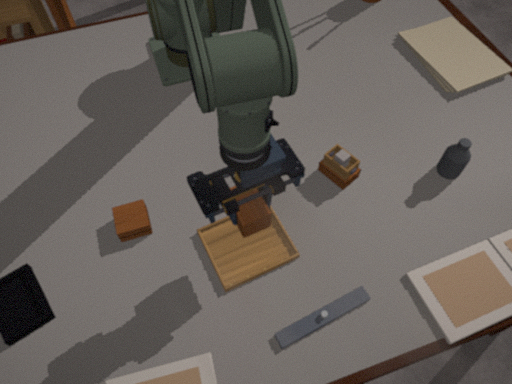

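The cover hangs level over the tray, at (243,117) in the side view. The inner part and the low box are unmoved. I'll descend to about 6 mm above the tray floor.

```bash
python3 -m creep '[[0,0.3,2,0,0,0,200],[0,0.3,4,0,0,0,200],[0,0.3,6,0,0,0,200],[0,0.3,8,0,0,0,200],[0,0.3,10,0,0,0,200],[0,0.3,11.2,0,0,0,200],[0,0.3,11.8,0,0,0,200],[0,0.3,11.8,0,0,0,200]]';python3 -m creep '[[0,0,0,0,0,0,200],[0,0,0,0,0,0,200]]';python3 d.py .628 -.038 .0221 7;  python3 - <<'E'
from h import *
c=cams.get_image("side"); cv2.imwrite("pics/side7.png",cv2.resize(c["pixels"][100:220,180:310],None,fx=5,fy=5,interpolation=2))
E
```

```text
t: 8.48
tool_pos: [0.6274, -0.0371, 0.028]
eef_rot: [-3.135, -0.196, 0.004]
wrist_force: [0.7, -0.1, -0.5]
width: 0.0558
t: 8.65
tool_pos: [0.6292, -0.0377, 0.0304]
eef_rot: [3.135, 0.195, 0.004]
wrist_force: [0.3, 1.1, -1.0]
width: 0.056
t 8.65 pos [ 0.6292 -0.0377  0.0304] w 0.056 F [ 0.3  1.1 -1. ]
shift cm [-0.13  0.01  0.83] turn deg [ 0.03 -0.14  0.13]
```

View pics/side7.png

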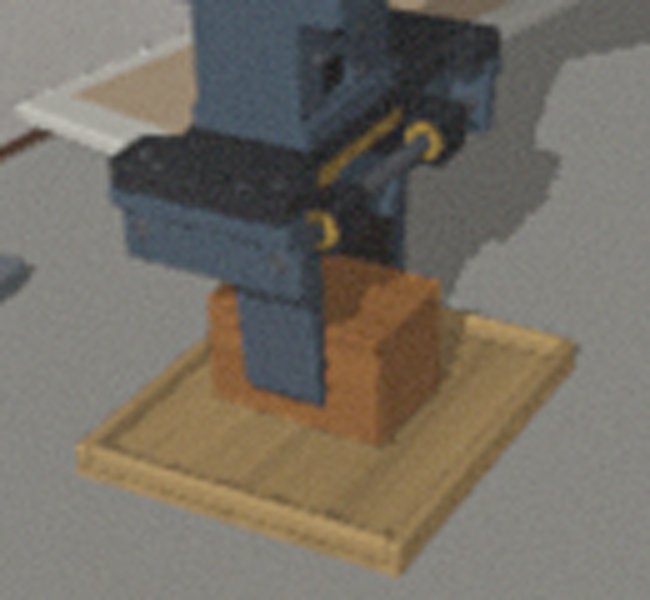

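The cover hovers inside the rim at about (245,185). I'll lower it in 1 mm steps while watching the force.

```bash
python3 -m creep '[[0,0,0.1,0,0,0,200],[0,0,0.2,0,0,0,200],[0,0,0.3,0,0,0,200],[0,0,0.4,0,0,0,200],[0,0,0.4,0,0,0,200]]';python3 -m creep '[[0,0,0.1,0,0,0,200],[0,0,0.1,0,0,0,200]]';python3 -m creep '[[0,0,0.1,0,0,0,200],[0,0,0.1,0,0,0,200]]'
```

```text
t: 9.12
tool_pos: [0.6281, -0.0379, 0.0249]
eef_rot: [3.135, 0.195, -0.001]
wrist_force: [-0.6, -0.0, -0.8]
width: 0.056
t: 9.28
tool_pos: [0.6281, -0.0378, 0.0238]
eef_rot: [3.136, 0.195, -0.001]
wrist_force: [0.2, 0.6, -1.4]
width: 0.0559
t: 9.45
tool_pos: [0.6281, -0.0378, 0.0229]
eef_rot: [3.136, 0.195, -0.001]
wrist_force: [-0.4, 0.4, 0.2]
width: 0.0559
```

```bash
python3 -m creep '[[0,0,0.05,0,0,0,200],[0,0,0.05,0,0,0,200]]';python3 -m creep '[[0,0,0.05,0,0,0,200],[0,0,0.05,0,0,0,200]]'
```

```text
t: 9.62
tool_pos: [0.6282, -0.0378, 0.0225]
eef_rot: [3.135, 0.195, -0.0]
wrist_force: [0.0, -0.1, -1.4]
width: 0.0559
t: 9.78
tool_pos: [0.6283, -0.0378, 0.0221]
eef_rot: [3.135, 0.195, 0.0]
wrist_force: [-0.2, -0.7, -1.3]
width: 0.056
```

```bash
python3 -m creep '[[0,0,0.1,0,0,0,200],[0,0,0.1,0,0,0,200]]';python3 -m creep '[[0,0,0.1,0,0,0,200],[0,0,0.1,0,0,0,200]]'
```

```text
t: 9.95
tool_pos: [0.6283, -0.0378, 0.0221]
eef_rot: [3.135, 0.195, 0.001]
wrist_force: [-1.5, 0.8, 3.6]
width: 0.0559
t: 10.12
tool_pos: [0.6284, -0.0378, 0.0221]
eef_rot: [3.135, 0.195, 0.001]
wrist_force: [-2.0, 0.9, 10.3]
width: 0.056
```

Contact came at z = 0.0221, exactly the predicted height. I'll ease off 1 mm of the press, then open gently.

```bash
python3 -m creep '[[0,0,-0.1,0,0,0,200],[0,0,-0.1,0,0,0,200],[0,0,-0.1,0,0,0,90],[0,0,-0.1,0,0,0,80],[0,0,-0.1,0,0,0,60],[0,0,-0.1,0,0,0,40],[0,0,-0.1,0,0,0,0],[0,0,-0.1,0,0,0,0]]';python3 -m creep '[[0,0,0,0,0,0,0],[0,0,0,0,0,0,0],[0,0,0,0,0,0,0],[0,0,0,0,0,0,0]]'; python3 - <<'E'
from h import *
c=cams.get_image("side"); cv2.imwrite("pics/side8.png",cv2.resize(c["pixels"][100:220,180:310],None,fx=5,fy=5,interpolation=2))
c=cams.get_image("wrist"); cv2.imwrite("pics/wrist8.png",c["pixels"])
E
```

```text
t: 10.78
tool_pos: [0.6282, -0.0379, 0.0208]
eef_rot: [3.135, 0.195, -0.0]
wrist_force: [0.3, 0.3, 0.0]
width: 0.0864
t: 11.12
tool_pos: [0.6282, -0.0378, 0.0211]
eef_rot: [3.135, 0.195, 0.0]
wrist_force: [-1.0, -0.5, 0.1]
width: 0.091
```

View pics/side8.png

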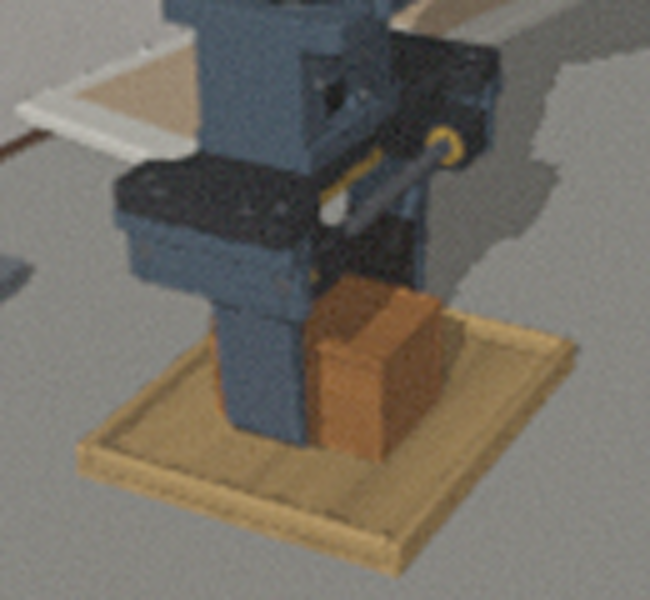

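View pics/wrist8.png

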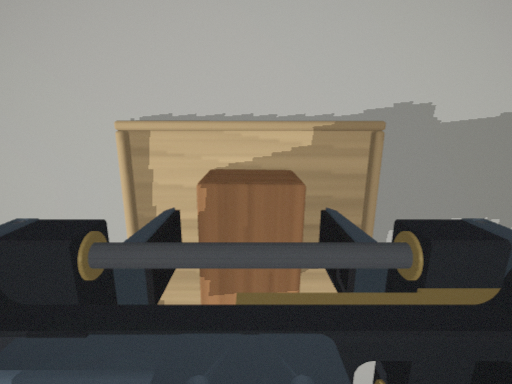

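The cover stands in the tray, parallel to the rim, at columns 200 to 302 in the wrist view. The fingers are clear on both sides at 180 and 320. I'll retreat straight up.

```bash
python3 -m creep '[[0,0,-1,0,0,0,0],[0,0,-3,0,0,0,0],[0,0,-6,0,0,0,0],[0,0,-9,0,0,0,0],[0,0,-12,0,0,0,0],[0,0,-15,0,0,0,0],[0,0,-17,0,0,0,0],[0,0,-17,0,0,0,0]]';python3 -m creep '[[0,0,0,0,0,0,0],[0,0,0,0,0,0,0],[0,0,0,0,0,0,0]]'; python3 - <<'E'
from h import *
for n in ("side","scene"):
    c=cams.get_image(n); cv2.imwrite(f"pics/{n}9.png",c["pixels"])
c=cams.get_image("wrist"); cv2.imwrite("pics/wrist9.png",c["pixels"])
E
```

```text
t: 11.88
tool_pos: [0.631, -0.038, 0.1976]
eef_rot: [3.134, 0.195, 0.018]
wrist_force: [0.2, -0.2, 0.6]
width: 0.0914
t: 12.13
tool_pos: [0.6272, -0.0377, 0.1894]
eef_rot: [-3.135, -0.195, 0.005]
wrist_force: [-0.5, 0.3, -0.1]
width: 0.0912
```

View pics/side9.png

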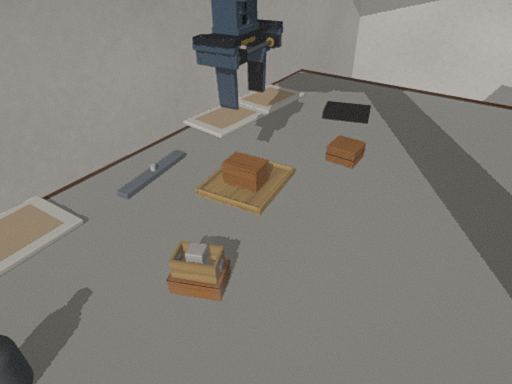

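View pics/scene9.png

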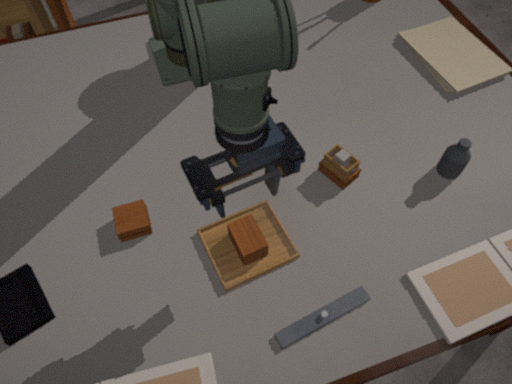

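The cover stands flat in the tray, at (248,238) in the scene view and (246,170) in the side view. The inner part is upright at (199,272) in the side view, with its base corners unchanged. The low box is unmoved at (132,220), and the gripper is clear of everything. I'll hand the job in.

```bash
python3 - <<'E'
from rig import env
print(env.finish_job()); print(env.read_state()["t"])
E
```

```text
the job is handed in; nothing more can be done
None
the job is handed in; nothing more can be done
```

I lifted the cover straight up off the tall box, carried it level to the tray, and set it down mouth down and flat. I then opened the gripper, backed it about 17 cm straight up, and handed the job in at about 12 s.

- **Lift:** The side view part-way up showed the inner part's base corner unchanged at about pixel (221,301), so it stayed on the table. The cover's mouth reached about 0.13 m, well clear of the 0.072 m seal stone.
- **Set-down:** Contact came at a TCP height of 0.0221 m, as predicted for the tray floor. The wrist force reached about 10 N before I eased off, and nothing was dropped.
- **Final pictures:** The cover stands inside the rim, parallel to it. The inner part is upright in its place, the low box looks unmoved, and the robot touches nothing. I judged these by eye and pixel positions, not by a last measurement.
- **Disagreements:** No check failed. The camera views differed by up to about 3 mm on the cover's position. One approach move, made before I had read the previous reading, stopped about 5 cm short of its target, and I corrected it before descending.

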